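# Ease the prop wedge out from under the brass press plate

### The arm

A 6-joint arm with a two-finger parallel gripper is mounted at the origin on the work surface. World frame = base frame: x ahead of the robot, y to its left, z up, the work surface at z = 0. Lengths are in m, angles in rad, forces in N, time in s.
With the tool pointing down it reaches from about 0.35 to 0.775 m from the base axis. Payload 7.3 kg.
Tool frame: the origin (TCP) lies midway between the tips of the shut fingers; the grasp point (between the pads) lies 19 mm behind it; z points along the fingers, y is the direction in which the jaws open and shut (so a half turn about z gives the same grasp; the last joint's range is limited). The gripper opens to 92 mm and grips with 3 to 60 N. Pads are 19 mm wide; open, the fingers measure 130 mm over their backs; the gripper's body (75 mm by 190 mm) begins 47 mm behind the grasp point.
Start: joints at [1.181, 0.342, 1.524, -0, 1.275, -0.146], TCP at [0.127, 0.509, 0.227] pointing down, gripper open.
Joint ranges: [-2.53, 2.53], [-0.77, 2.02], [0.04, 2.7], [-1, 4.14], [0.28, 2.66], [-3.11, 3.11]. Speed limits (rad/s): [2.57, 2.57, 3.14, 3.14, 3.14, 3.14].

### API

Orientations are given as a rotation vector (axis times angle).
In Python, from station import r gives the robot as it stands.
- The arm moves only by the shell command python3 -m creep 'ROWS' [FORCE]. ROWS is JSON, one flat list of numbers, 7 for each row, row after row: the turn, a rotation vector about the tool's x, y, z in units of 2 pi rad (1.0 is 2 pi rad), then the shift along the tool's x, y, z in units of 0.025 m (1.0 is 0.025 m), then the opening, from -1 (shut) to 1 (fully open), so that 0 is half open. A call has 1 to 10 rows; each row shifts and turns the pose as measured when the row begins, along the tool's axes as they then stand; what a row does not reach is not made up. A row lasts 1/10 s, in which the tool goes at most 50 mm and 8.59 degrees, less where a joint would pass 70% of its speed; a pose out of reach is approached as far as the arm can. A call with a number of a shift or a turn outside -1 to 1 is refused whole. A call with a gripper value outside its range is refused whole. The fingers move at their own pace and stop on an object; FORCE is the grip in N (left out, the last holds). Time passes only in rows, so rows that do not move let the fingers close. It gives the time, the measured TCP pose, the force and the opening at its end, in the units of the state.
- r.read_state(): the state, without advancing time (a new reading comes with each control period).
- r.snapshot(name): name is "scene" or "side" or "wrist"; returns the picture (384x512x3 uint8, red, green, blue); there is no depth.
- r.get_calibration(name): a dict with "vfov" (degrees; the focal length in pixels is half the picture's height over the tangent of half this angle, whatever the lens; pixels are square), "cx", "cy" (the principal point, pixels), "k1" (the pictures are not rectified: a ray, as slopes to the right and down, at radius r is drawn at 1 + k1 r^2 times it, then the intrinsics apply), "camera_from_world" (4x4, takes a point from world to camera coordinates); the wrist camera has in their place "hand_eye" (4x4, takes a point from camera to tool coordinates, whose origin is the TCP and whose axes are the flange's). Camera axes: x right, y down, z forward; pixel columns grow to the right and rows downward; lengths in m; the calibration is good to about 2 mm. A picture is of the moment at which its call begins: read the wrist's pose just before it. get_calibration takes no time and is no camera call.
- r.close_job(): hands the job in, once; it reports no verdict.
The state is a dict: "time_s": time; "qpos": joint angles; "qvel": joint speeds; "effort": joint torques, N m; "ee_pos": TCP position; "orientation": TCP orientation; "wrist_force": force on the tool from outside, world axes, zero at the start; "ft_torque": the same for the moment, N m; "width": opening from 0.0 (shut) to 1.0 (fully open).
Only numpy, scipy, OpenCV 4.12 (cv2) and the standard library are available. Lean on these libraries where they do the work, as an engineer would, in place of code of your own. Each camera call takes 0.05 s, during which the arm holds its last target. There are 200 camera calls.

### The job

The heavy brass plate of the red film press is propped open on a red wedge. Without lifting the plate, pull that wedge straight back out from under it in several small tugs, stopping for about half a second after each, so that the plate comes down softly and closes; then lay the wedge flat on its underside in the empty black tray. Leave the other wedge where it is, propping the aluminium plate.

Things in the scene. Friction and masses are not known exactly. Their poses are not given: they have to be found in the camera images.
- brass_plate (a joint): Opening angle of the brass plate (yellow metal, 150x140x12 mm, 1.5 kg, lightly damped rear hinge, red press, rails 25 high): 0 closed, about 0.08 rad at start. Falls shut by its weight. Its front edge rests on the wedge's taper, 40 mm ahead of mid-tail; it is down once the wedge is back 50 mm, and the wedge is clear of it at 72 mm. Its top stays below 65 mm over the table
- brass_wedge_grip (a point): Red wedge, 134 mm long, 30 mm wide, on the table, taper under the brass plate, tail out in front. Tail: block 44 long, 42 high, ribs on top; taper: 90 long, thins from 42 to 18 high. Point: mid-length and mid-width of the tail, 26 above the underside; x axis level from tail to thin end (wedge spans -22 to +112 along it), z up. 0.12 kg; pull under 25 N
- alu_wedge_grip (a point): The other wedge. Red wedge, 134 mm long, 30 mm wide, on the table, taper under the silver (aluminium) plate, tail out in front. Tail: block 44 long, 42 high, ribs on top; taper: 90 long, thins from 42 to 18 high. Point: mid-length and mid-width of the tail, 26 above the underside; x axis level from tail to thin end (wedge spans -22 to +112 along it), z up
- tray_in (a point): Empty black open tray with a grey floor liner, fixed, 200 x 140 mm outside, walls 5 mm thick, rim 25 mm above the table. This point is the centre of its inner floor, 5 mm above the table; x along its length (200 mm), y across (140 mm), z up
Mind the look-alikes: they are no part of the job. Leave any blue or orange look-alike of the part that bears brass_wedge_grip alone.

How it is judged:
By the outcome, as a careful person would: the job done as asked, in the order asked, and still so for the second after the job is handed in, with the robot touching nothing.
It also fails if it takes over 58 s, if anything falls off the work surface, if the arm or the gripper's body presses on something with over 40 N, if the wrist force passes 120 N, or if a joint passes its speed limit or range.

## Working session

There is one attempt and no reset: what is moved stays moved. The work goes in short steps, Python scripts to look and compute and a shell command to move; the robot and the scene stay as the last step left them, time stands still between calls to the robot, and variables do not carry over. Pictures are saved under pics/ and viewed, about 8 in all and at most 12, crops included, and the job is handed in when it is done.

```bash
mkdir -p pics; ls; cat > h.py <<'E'
import numpy as np, cv2
from station import r
from scipy.spatial.transform import Rotation as R
def cam(n, st=None):
    c=r.get_calibration(n); f=192/np.tan(np.radians(c['vfov'])/2)
    if 'camera_from_world' in c: T=np.array(c['camera_from_world'])
    else:
        W=np.eye(4); W[:3,:3]=R.from_rotvec(st['orientation']).as_matrix(); W[:3,3]=st['ee_pos']
        T=np.linalg.inv(W@np.array(c['hand_eye']))
    return f,c['cx'],c['cy'],c['k1'],T
def ray(C,u,v):
    f,cx,cy,k,T=C; d=np.array([(u-cx)/f,(v-cy)/f]); s=d.copy()
    for _ in range(20): s=d/(1+k*(s@s))
    Ti=np.linalg.inv(T); return Ti[:3,3],Ti[:3,:3]@np.array([*s,1])
def at_z(C,u,v,z):
    o,d=ray(C,u,v); return o+d*(z-o[2])/d[2]
def proj(C,p):
    f,cx,cy,k,T=C; q=T[:3,:3]@np.asarray(p)+T[:3,3]; s=q[:2]/q[2]; s=s*(1+k*(s@s)); return s*f+[cx,cy]
E
python3 - <<'E'
from h import *
st=r.read_state(); print(st)
for n in ("scene","side"):
    im=r.snapshot(n); np.save(f'pics/{n}0.npy',im)
    cv2.imwrite(f'pics/{n}0.png',cv2.resize(im[:,:,::-1],(800,600)))
    C=cam(n); print(n,C[:4],np.linalg.inv(C[4])[:3,3])
E
```

```text
pics
{'time_s': 0.0, 'qpos': array([ 1.18097328e+00,  3.42708708e-01,  1.52503057e+00, -1.69079300e-05,
        1.27540145e+00, -1.45963441e-01]), 'qvel': array([ 0.00055903,  0.00035505,  0.00042289,  0.00184107, -0.00131084,
       -0.00088837]), 'effort': array([ 2.26739146e-03, -4.31240058e+01, -2.44221085e+01,  7.18840118e-02,
        5.58195356e-02, -1.22707065e-04]), 'ee_pos': array([0.12656635, 0.50908719, 0.22604751]), 'orientation': array([-3.82049606e-01, -3.11787755e+00,  2.35140263e-03]), 'wrist_force': array([0.13647621, 0.60989044, 0.19607531]), 'ft_torque': array([-0.00613348, -0.00501883,  0.01796274]), 'width': 0.999850738841374}
scene (np.float64(452.8857797339136), 256.22433580624556, 191.40204212273966, -0.08160120112496251) [1.37849755 0.02203651 0.73563304]
side (np.float64(346.57556540724204), 253.7563800619329, 187.91288081199727, -0.0522482199997923) [0.33250671 0.67097866 0.58570757]
```

View pics/scene0.png

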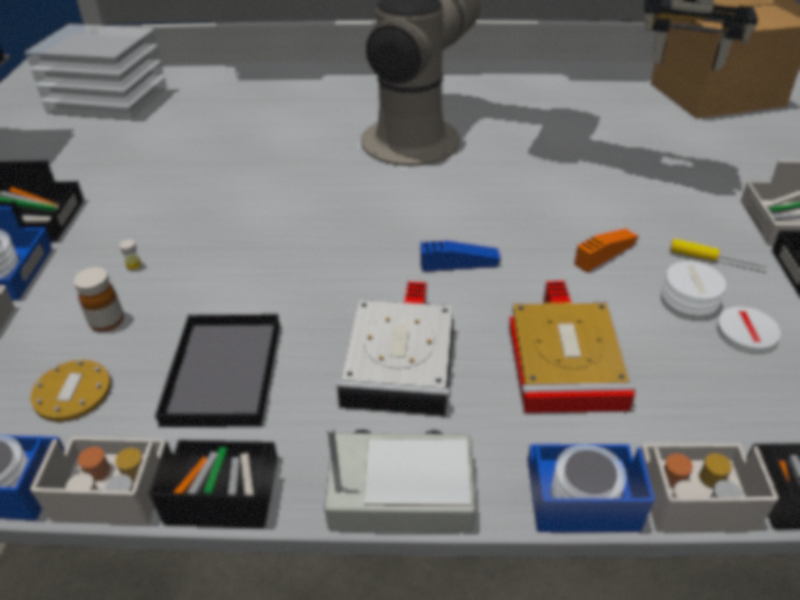

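View pics/side0.png

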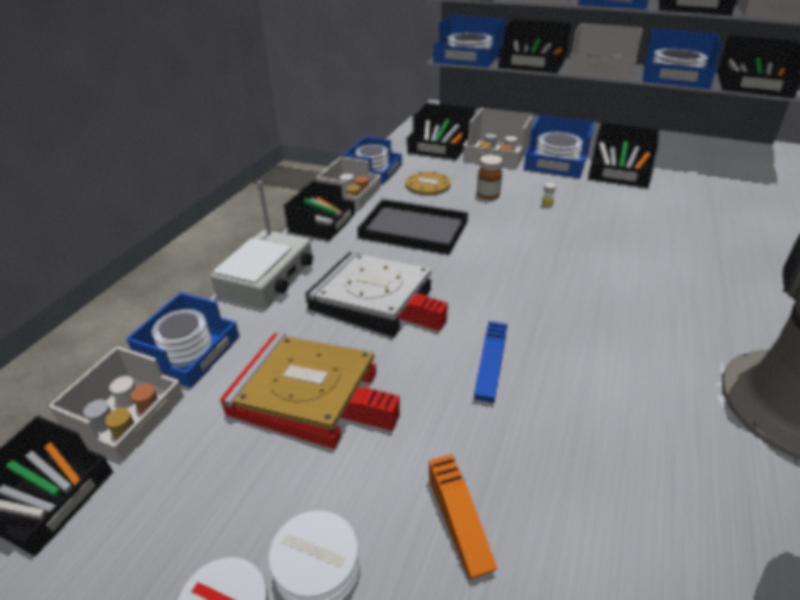

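Scene: the red wedge under the brass plate has its tail at (557,292) and the alu wedge's tail is at (416,292). The loose look-alikes are blue (460,255) and orange (605,248). The brass press is at (570,345) and the tray at (222,370). My target is the red tail at (557,292) in scene, which is (375,405) in side. Next I'll check it in a close crop.

```bash
python3 - <<'E'
from h import *
a=np.load('pics/scene0.npy'); b=np.load('pics/side0.npy')
# scene crop u 325-410, v 175-265 ; side crop u 135-265,v 205-290
A=cv2.resize(a[175:265,325:410],None,fx=4.5,fy=4.5,interpolation=cv2.INTER_CUBIC)
B=cv2.resize(b[235:290,200:265],None,fx=6,fy=6,interpolation=cv2.INTER_CUBIC)
H=max(A.shape[0],B.shape[0]); p=lambda x:cv2.copyMakeBorder(x,0,H-x.shape[0],0,5,0)
cv2.imwrite('pics/c1.png',np.hstack([p(A),p(B)])[:,:,::-1])
# rough tray and press
C=cam('scene');S=cam('side'); k=.64
for nm,pts,z in [('tray rim',[(190,315),(281,315),(266,424),(158,424)],.025),('brass tail',[(546,284),(567,284)],.042),('plate top',[(513,305),(607,305),(632,385),(522,390)],.055),('press base',[(523,410),(632,408)],0)]:
    print(nm,[at_z(C,u*k,v*k,z)[:2].round(3).tolist() for u,v in pts])
for nm,pts,z in [('tray rim',[(386,202),(467,210),(447,250),(359,234)],.025),('brass tail top',[(358,388),(399,393),(395,411),(352,405)],.042)]:
    print('side',nm,[at_z(S,u*k,v*k,z)[:2].round(3).tolist() for u,v in pts])
E
```

```text
tray rim [[0.593, -0.325], [0.592, -0.185], [0.801, -0.173], [0.804, -0.315]]
brass tail [[0.537, 0.218], [0.536, 0.251]]
plate top [[0.601, 0.16], [0.6, 0.298], [0.757, 0.299], [0.766, 0.155]]
press base [[0.753, 0.164], [0.749, 0.312]]
side tray rim [[0.769, -0.305], [0.592, -0.33], [0.583, -0.165], [0.766, -0.161]]
side brass tail top [[0.582, 0.229], [0.527, 0.217], [0.52, 0.248], [0.577, 0.259]]
```

View pics/c1.png

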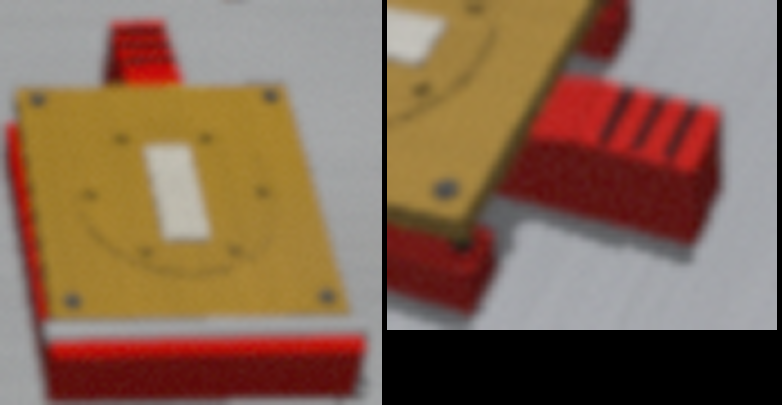

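```bash
python3 - <<'E'
from h import *
C=cam('scene');S=cam('side')
e=[at_z(C,u,179.9,.042) for u in(349.9,361.2)]; print('scene tail end',np.round(e,4).tolist())
f=[at_z(S,200+x/6,235+y/6,z) for x,y,z in[(331,108,.042),(303,170,.042),(305,247,0),(113,195,0)]]
print('side: end -y, end +y, bottom near, bottom far',np.round(f,4).tolist())
d=f[3]-f[2]; print('yaw bottom',np.degrees(np.arctan2(d[1],d[0])))
P=[at_z(C,325+x/4.5,175+y/4.5,z)for x,y,z in[(37,99,.06),(270,97,.06),(326,296,.05),(72,300,.05),(50,400,0),(358,398,0)]]
print('screws/base',np.round(P,4).tolist())
for i,j in((0,1),(3,2),(4,5),(0,3),(1,2)):
    d=P[j]-P[i];print(np.degrees(np.arctan2(d[1],d[0])))
st=r.read_state(); M=R.from_rotvec(st['orientation']).as_matrix(); print(M.round(3)); print(np.array(r.get_calibration('wrist')['hand_eye']).round(3))
E
```

```text
scene tail end [[0.5295, 0.2203, 0.042], [0.5293, 0.2477, 0.042]]
side: end -y, end +y, bottom near, bottom far [[0.5261, 0.221, 0.042], [0.5245, 0.2501, 0.042], [0.5254, 0.2493, 0.0], [0.5986, 0.2528, 0.0]]
yaw bottom 2.74780064957069
screws/base [[0.6126, 0.1694, 0.06], [0.6103, 0.2868, 0.06], [0.737, 0.2902, 0.05], [0.7399, 0.1729, 0.05], [0.757, 0.1663, -0.0], [0.7555, 0.3112, 0.0]]
91.10733413674272
91.42259768764096
90.60748548084594
1.6147422634521342
1.5318282796556453
[[-0.97   0.241 -0.001]
 [ 0.241  0.97  -0.001]
 [ 0.    -0.001 -1.   ]]
[[ 0.001 -0.962 -0.274  0.074]
 [ 1.     0.001  0.001  0.002]
 [-0.    -0.274  0.962 -0.159]
 [ 0.     0.     0.     1.   ]]
```

```bash
python3 -m creep '[0,0,-0.0222,0,0,0,1, 0,0,-0.0222,0,0,0,1, 0,0,0,-1,-0.6,0,1, 0,0,0,-1,-0.6,0,1, 0,0,0,-1,-0.6,0,1, 0,0,0,-1,-0.6,0,1, 0,0,0,-1,-0.6,0,1, 0,0,0,-1,-0.6,0,1, 0,0,0,-1,-0.6,0,1, 0,0,0,-1,-0.6,0,1]' 20
python3 -m creep '[0,0,0,-1,-0.6,0.2,1, 0,0,0,-1,-0.6,0.2,1, 0,0,0,-1,-0.6,0.2,1, 0,0,0,-1,-0.6,0.2,1, 0,0,0,-1,-0.6,0.2,1, 0,0,0,-1,-0.6,0.2,1, 0,0,0,-1,-0.6,0.2,1, 0,0,0,0,0,0,1]'
```

```text
time_s: 1.1
ee_pos: [0.3349, 0.3946, 0.2219]
orientation: [0.085, -3.134, 0.012]
wrist_force: [0.3, 0.7, 0.4]
width: 1.001
time_s: 1.9
ee_pos: [0.5234, 0.291, 0.1813]
orientation: [0.079, -3.129, 0.017]
wrist_force: [0.4, 0.5, -0.2]
width: 1.001
```

```bash
python3 -m creep '[0,0,0.003,-0.2,-1,0,1, 0,0,0,-0.2,-1,0,1, 0,0,0,0,0,0,1]'
python3 - <<'E'
from h import *
st=r.read_state(); im=r.snapshot('wrist'); C=cam('wrist',st); np.save('pics/w1.npy',im); np.save('pics/w1T.npy',np.array([*st['ee_pos'],*st['orientation']]))
o=im.copy()[:,:,::-1].copy()
cv2.imwrite('pics/w1.png',cv2.resize(o,(800,600),interpolation=cv2.INTER_CUBIC)); print(st['ee_pos'],st['orientation'])
print([ (proj(C,p)*1.5625).round(0).tolist() for p in [(.527,.22,.042),(.526,.249,.042),(.548,.236,.042)]])
E
```

```text
time_s: 2.2
ee_pos: [0.5342, 0.2406, 0.1798]
orientation: [0.049, -3.125, 0.017]
wrist_force: [-0.2, 0.9, -0.1]
width: 0.998
[0.53423005 0.24062516 0.17980228] [ 0.04888966 -3.12515162  0.01741511]
[[369.0, 274.0], [412.0, 274.0], [392.0, 304.0]]
```

View pics/w1.png

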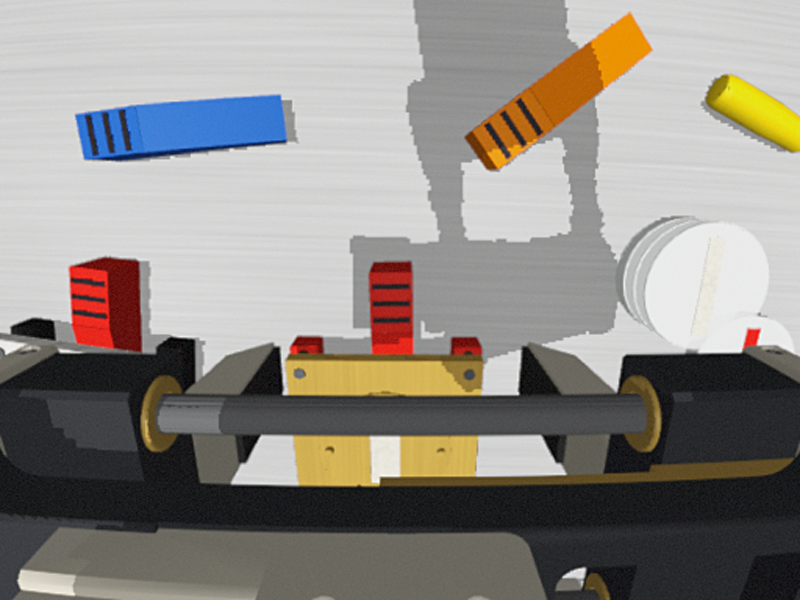

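```bash
cat >> h.py <<'E'
def need(pos,yaw):
    """turn (2pi units) and shift (25 mm units) left to a down pose; shift in the axes after the turn"""
    st=r.read_state(); M=R.from_rotvec(st['orientation'])
    c,s=np.cos(np.radians(yaw)),np.sin(np.radians(yaw))
    G=R.from_matrix(np.array([[-c,-s,0],[-s,c,0],[0,0,-1]]).T.T)
    print('turn',((M.inv()*G).as_rotvec()/2/np.pi).round(4),'shift now',(M.inv().apply(np.array(pos)-st['ee_pos'])/.025).round(2),'shift after',(G.inv().apply(np.array(pos)-st['ee_pos'])/.025).round(2),'pos',np.round(st['ee_pos'],4),'F',np.round(st['wrist_force'],1),'w',round(st['width'],3),'t',round(st['time_s'],2),'M',M.as_matrix()[:,0].round(3),M.as_matrix()[:,2].round(3))
E
python3 - <<'E'
from h import *
p=np.load('pics/w1T.npy'); C=cam('wrist',dict(ee_pos=p[:3],orientation=p[3:])); k=.64
a,b,c,d=[at_z(C,u*k,v*k,z) for u,v,z in[(370,273,.042),(412,273,.042),(372,335,.042),(413,335,.042)]]
print(np.round([a,b,c,d],4)); print([np.degrees(np.arctan2(*(y-x)[[1,0]])) for x,y in((a,c),(b,d))])
q=[at_z(C,u*k,357*k,.062) for u in(288,481)];print(np.round(q,4), np.degrees(np.arctan2(*(q[1]-q[0])[[1,0]])))
need((.5490,.2355,.007),1.7)
E
```

```text
[[0.5266 0.2204 0.042 ]
 [0.5256 0.2489 0.042 ]
 [0.5711 0.2225 0.042 ]
 [0.5701 0.2513 0.042 ]]
[np.float64(2.668025614522225), np.float64(3.159987174202024)]
[[0.5817 0.1676 0.062 ]
 [0.5768 0.2966 0.062 ]] 92.16458906533381
turn [-0.0016 -0.0026  0.0003] shift now [-0.71 -0.21  6.91] shift after [-0.6  -0.28  6.91] pos [0.5338 0.242  0.1799] F [-0.4  0.6  0.4] w 1.002 t 2.25 M [-0.999 -0.032  0.016] [-0.016 -0.011 -1.   ]
```

```bash
python3 -m creep '[-0.0016,-0.0026,-0.001,-0.5,-0.28,0,1, 0,0,0,0,0,1,1, 0,0,0,0,0,1,1, 0,0,0,0,0,1,1, 0,0,0,0,0,1,1, 0,0,0,0,0,0,1]' 20
python3 - <<'E'
from h import *
need((.5470,.2355,.007),2.2)
E
```

```text
time_s: 2.85
ee_pos: [0.5495, 0.2402, 0.0784]
orientation: [-0.071, 3.131, 0.009]
wrist_force: [-0.7, -0.8, 0.5]
width: 0.999
turn [0.0008 0.0016 0.0011] shift now [ 0.14 -0.2   2.85] shift after [ 0.11 -0.18  2.86] pos [0.5495 0.2402 0.0784] F [-0.7 -0.8  0.5] w 0.999 t 2.85 M [-0.999 -0.045 -0.01 ] [ 0.01   0.006 -1.   ]
```

```bash
python3 -m creep '[0.0008,0.0016,0.001,0.1,-0.2,0.5,1, 0,0,0,0,0,0.7,1, 0,0,0,0,0,0.7,1, 0,0,0,0,0,0.5,1, 0,0,0,0,0,0.3,1, 0,0,0,0,0,0,1]' 20
python3 - <<'E'
from h import *
need((.5470,.2355,.007),2.2)
E
```

```text
time_s: 3.45
ee_pos: [0.551, 0.2366, 0.0121]
orientation: [-0.064, 3.134, 0.003]
wrist_force: [0.8, -0.2, 0.2]
width: 1.001
turn [0.0003 0.0012 0.0004] shift now [ 0.16 -0.04  0.2 ] shift after [ 0.16 -0.04  0.2 ] pos [0.551  0.2366 0.0121] F [ 0.8 -0.2  0.2] w 1.001 t 3.45 M [-0.999 -0.041 -0.007] [ 0.007  0.002 -1.   ]
```

```bash
python3 -m creep '[0.0003,0.0012,0,0.16,-0.04,0.15,1, 0,0,0,0,0,0,0, 0,0,0,0,0,0,-0.2, 0,0,0,0,0,0,-1, 0,0,0,0,0,0,-1, 0,0,0,0,0,0,-1, 0,0,0,0,0,0,-1, 0,0,0,0,0,0,-1]' 25
python3 - <<'E'
from h import *
need((.5470,.2355,.008),2.2)
E
```

```text
time_s: 4.25
ee_pos: [0.5487, 0.2359, 0.0112]
orientation: [-0.064, 3.137, 0.002]
wrist_force: [-0.2, 0.4, -0.6]
width: 0.438
turn [0.0002 0.0007 0.0004] shift now [ 0.07 -0.01  0.13] shift after [ 0.07 -0.01  0.13] pos [0.5487 0.2359 0.0112] F [-0.2  0.4 -0.6] w 0.438 t 4.25 M [-0.999 -0.041 -0.004] [ 0.004  0.001 -1.   ]
```

```bash
python3 -m creep '[0,0,0,0,0,0,-1, 0,0,0,0,0,0,-1, 0,0,0,0,0,0,-1]' 25
python3 - <<'E'
from h import *
need((.5470,.2355,.008),2.2)
E
```

```text
time_s: 4.55
ee_pos: [0.5483, 0.235, 0.0111]
orientation: [-0.064, 3.138, -0.0]
wrist_force: [-0.7, -0.7, -0.3]
width: 0.326
turn [-0.      0.0005  0.0004] shift now [0.05 0.02 0.13] shift after [0.05 0.02 0.13] pos [0.5483 0.235  0.0111] F [-0.7 -0.7 -0.3] w 0.326 t 4.55 M [-0.999 -0.041 -0.003] [ 0.003  0.    -1.   ]
```

```bash
python3 -m creep '[0,0,0,0.25,0,0,-1, 0,0,0,0.2,0,0,-1, 0,0,0,0,0,0,-1, 0,0,0,0,0,0,-1, 0,0,0,0,0,0,-1, 0,0,0,0,0,0,-1, 0,0,0,0,0,0,-1, 0,0,0,0,0,0,-1]' 25
python3 - <<'E'
from h import *
need((.4720,.2325,.011),2.2)
E
```

```text
time_s: 5.35
ee_pos: [0.5378, 0.235, 0.0111]
orientation: [-0.064, 3.134, 0.002]
wrist_force: [2.6, -0.7, -1.8]
width: 0.325
turn [0.0001 0.0011 0.0004] shift now [ 2.63  0.01 -0.01] shift after [2.64 0.   0.01] pos [0.5378 0.235  0.0111] F [ 2.6 -0.7 -1.8] w 0.325 t 5.35 M [-0.999 -0.041 -0.007] [ 0.007  0.001 -1.   ]
```

```bash
python3 -m creep '[0,0.0008,0,0.2,0,0,-1, 0,0,0,0.2,0,0,-1, 0,0,0,0,0,0,-1, 0,0,0,0,0,0,-1, 0,0,0,0,0,0,-1, 0,0,0,0,0,0,-1, 0,0,0,0,0,0,-1, 0,0,0,0,0,0,-1]' 25
python3 -m creep '[0,0,0,0.2,0,0,-1, 0,0,0,0.2,0,0,-1, 0,0,0,0,0,0,-1, 0,0,0,0,0,0,-1, 0,0,0,0,0,0,-1, 0,0,0,0,0,0,-1, 0,0,0,0,0,0,-1, 0,0,0,0,0,0,-1]' 25
python3 - <<'E'
from h import *
need((.4720,.2325,.011),2.2)
im=r.snapshot('side'); cv2.imwrite('pics/s2.png',cv2.resize(im[200:300,130:270],None,fx=4,fy=4,interpolation=cv2.INTER_CUBIC)[:,:,::-1])
E
```

```text
time_s: 6.15
ee_pos: [0.5277, 0.2348, 0.0112]
orientation: [-0.064, 3.138, 0.002]
wrist_force: [3.2, -0.8, -1.8]
width: 0.331
time_s: 6.95
ee_pos: [0.517, 0.2344, 0.0112]
orientation: [-0.064, 3.137, 0.002]
wrist_force: [2.1, -0.6, -1.8]
width: 0.326
turn [0.0002 0.0006 0.0004] shift now [ 1.8 -0.  -0. ] shift after [ 1.8  -0.01  0.01] pos [0.517  0.2344 0.0112] F [ 2.1 -0.6 -1.8] w 0.326 t 6.95 M [-0.999 -0.041 -0.004] [ 0.004  0.002 -1.   ]
```

View pics/s2.png

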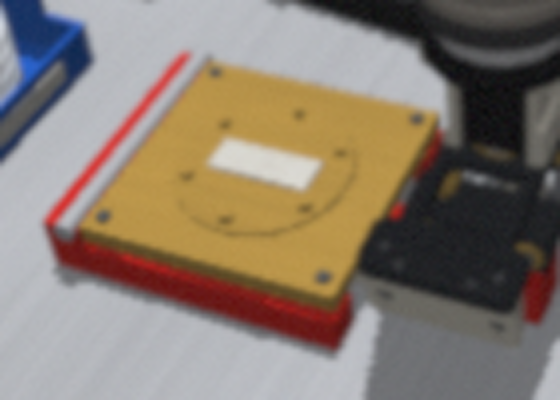

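The plate is visibly lower, and the wedge is following the gripper, which holds it at (455,220). I'll go on with the tugs.

```bash
python3 -m creep '[0,0.0005,0,0.2,0,0,-1, 0,0,0,0.15,0,0,-1, 0,0,0,0,0,0,-1, 0,0,0,0,0,0,-1, 0,0,0,0,0,0,-1, 0,0,0,0,0,0,-1, 0,0,0,0,0,0,-1, 0,0,0,0,0,0,-1]' 25
python3 -m creep '[0,0,0,0.2,0,0,-1, 0,0,0,0.15,0,0,-1, 0,0,0,0,0,0,-1, 0,0,0,0,0,0,-1, 0,0,0,0,0,0,-1, 0,0,0,0,0,0,-1, 0,0,0,0,0,0,-1, 0,0,0,0,0,0,-1]' 25
python3 -m creep '[0,0.0005,0,0.2,0,0,-1, 0,0,0,0.2,0,0,-1, 0,0,0,0,0,0,-1, 0,0,0,0,0,0,-1, 0,0,0,0,0,0,-1, 0,0,0,0,0,0,-1, 0,0,0,0,0,0,-1, 0,0,0,0,0,0,-1]' 25
python3 -m creep '[0,0,0,0.2,0,0,-1, 0,0,0,0.2,0,0,-1, 0,0,0,0,0,0,-1, 0,0,0,0,0,0,-1, 0,0,0,0,0,0,-1, 0,0,0,0,0,0,-1, 0,0,0,0,0,0,-1, 0,0,0,0,0,0,-1]' 25
python3 -m creep '[0,0.0005,0,0.25,0,0,-1, 0,0,0,0.25,0,0,-1, 0,0,0,0,0,0,-1, 0,0,0,0,0,0,-1, 0,0,0,0,0,0,-1, 0,0,0,0,0,0,-1, 0,0,0,0,0,0,-1, 0,0,0,0,0,0,-1]' 25
python3 - <<'E'
from h import *
need((.4640,.2325,.011),2.2)
im=r.snapshot('side'); np.save('pics/s3.npy',im); cv2.imwrite('pics/s3.png',cv2.resize(im[200:310,130:300],None,fx=4,fy=4,interpolation=cv2.INTER_CUBIC)[:,:,::-1])
E
```

```text
time_s: 7.8
ee_pos: [0.5079, 0.2342, 0.0113]
orientation: [-0.064, 3.14, 0.003]
wrist_force: [3.0, -0.2, -2.0]
width: 0.328
time_s: 8.6
ee_pos: [0.4965, 0.2338, 0.0115]
orientation: [0.065, -3.139, -0.002]
wrist_force: [0.7, 1.0, -0.2]
width: 0.326
time_s: 9.4
ee_pos: [0.4855, 0.2334, 0.0117]
orientation: [0.064, -3.135, -0.002]
wrist_force: [-0.9, 0.2, 1.4]
width: 0.326
time_s: 10.2
ee_pos: [0.4745, 0.2329, 0.0118]
orientation: [0.064, -3.135, -0.002]
wrist_force: [0.8, -0.5, 1.0]
width: 0.327
time_s: 11.0
ee_pos: [0.4609, 0.2324, 0.012]
orientation: [0.064, -3.132, -0.002]
wrist_force: [-1.0, -0.3, 1.3]
width: 0.325
turn [ 0.0002 -0.0014  0.0004] shift now [-0.12 -0.    0.04] shift after [-0.12 -0.    0.04] pos [0.4609 0.2324 0.012 ] F [-1.  -0.3  1.3] w 0.325 t 11.0 M [-0.999 -0.041  0.009] [-0.009  0.001 -1.   ]
```

View pics/s3.png

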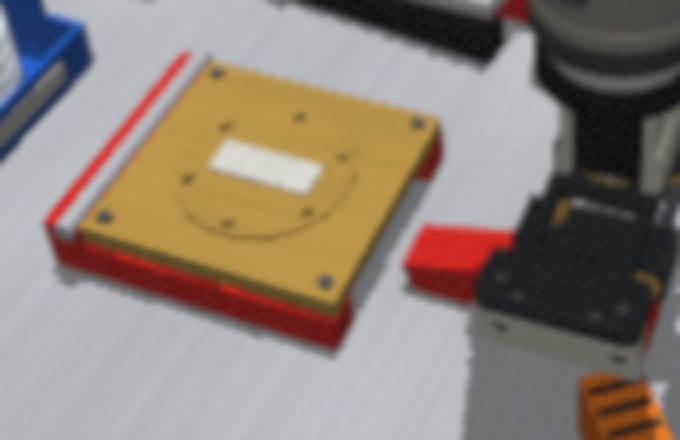

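The plate is down flush and the wedge is out, with its thin end at about (410,260), clear of the plate. I'll lift it and carry it over to the tray.

```bash
python3 -m creep '[0,0,0,0,0,0,-1, 0,0,0,0,0,-0.3,-1, 0,0,0,0,0,-0.7,-1, 0,0,0,0,0,-1,-1, 0,0,0,0,0,-1,-1, 0,0,0,0,0,-1,-1, 0,0,0,0,0,-1,-1, 0,0,0,0,0,-1,-1, 0,0,0,0,0,-0.5,-1, 0,-0.001,0,0,0,0,-1]' 35
python3 -m creep '[0,0,0,-0.1,-0.5,0,-1, 0,0,0,-0.4,-0.9,0,-1, 0,0,0,-0.4,-0.9,0,-1, 0,0,0,-0.4,-0.9,0,-1, 0,0,0,-0.4,-0.9,0,-1, 0,0,0,-0.4,-0.9,0,-1, 0,0,0,-0.4,-0.9,0,-1, 0,0,0,-0.4,-0.9,0,-1, 0,0,0,-0.4,-0.9,0,-1, 0,0,0,-0.4,-0.9,0,-1]' 35
python3 -m creep '[0,0,0,-0.4,-0.9,0,-1, 0,0,0,-0.4,-0.9,0,-1, 0,0,0,-0.4,-0.9,0,-1, 0,0,0,-0.4,-0.9,0,-1, 0,0,0,-0.4,-0.9,0,-1, 0,0,0,-0.4,-0.9,0,-1, 0,0,0,-0.2,-0.5,0,-1, 0,0,0,0,0,0,-1]' 35
python3 - <<'E'
from h import *
im=r.snapshot('scene'); np.save('pics/sc4.npy',im)
cv2.imwrite('pics/sc4.png',cv2.resize(im[140:285,90:260],None,fx=4,fy=4,interpolation=cv2.INTER_CUBIC)[:,:,::-1])
need((.652,-.25,.15),2.3)
E
```

```text
time_s: 12.05
ee_pos: [0.4585, 0.2311, 0.1808]
orientation: [0.064, -3.126, 0.002]
wrist_force: [-0.2, -0.7, -2.4]
width: 0.324
time_s: 13.05
ee_pos: [0.5542, 0.0065, 0.1674]
orientation: [0.07, -3.102, 0.005]
wrist_force: [-0.2, -0.1, -1.4]
width: 0.326
time_s: 13.85
ee_pos: [0.6198, -0.1533, 0.1511]
orientation: [0.06, -3.079, -0.002]
wrist_force: [0.5, -0.2, -1.6]
width: 0.324
turn [ 0.0005 -0.0099 -0.0001] shift now [-1.15 -3.95 -0.04] shift after [-1.15 -3.95  0.04] pos [ 0.6193 -0.1524  0.151 ] F [ 0.1 -1.6 -2.9] w 0.326 t 13.9 M [-0.997 -0.04   0.062] [-0.062  0.001 -0.998]
```

View pics/sc4.png

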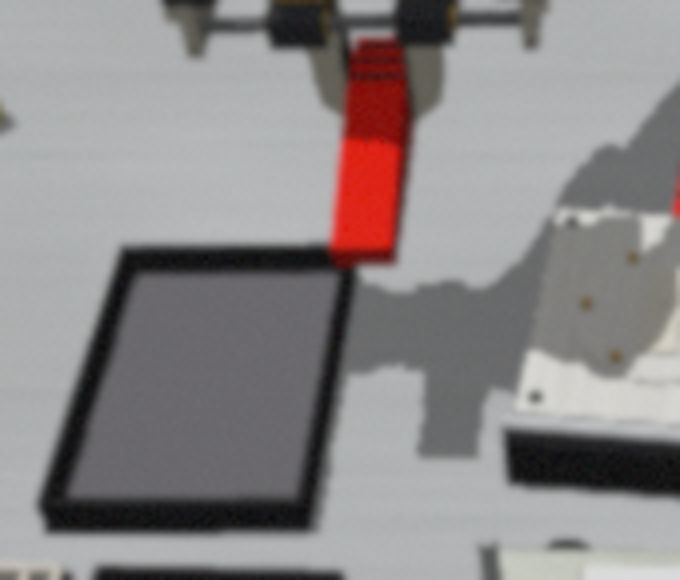

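```bash
python3 - <<'E'
from h import *
C=cam('scene')
P=np.array([at_z(C,90+x/4,140+y/4,z)[:2] for x,y,z in[(123,247,.025),(355,247,.025),(318,505,.025),(40,505,.025)]]);print(P.round(4),P.mean(0))
for c in ((.697,-.25),(.692,-.248)):
  for yaw in (2,3):
    a=np.radians(yaw);X=np.array([np.cos(a),np.sin(a)]);Y=np.array([-X[1],X[0]])
    print(c,yaw,[((proj(C,[*(np.array(c)+sx*.1*X+sy*.07*Y),.025])-[90,140])*4).round(0).tolist() for sx,sy in((-1,-1),(-1,1),(1,1),(1,-1))],[((proj(C,[*(np.array(c)+.1*X+sy*.07*Y),0])-[90,140])*4).round(0).tolist() for sy in(1,-1)])
E
```

```text
[[ 0.5936 -0.3266]
 [ 0.5924 -0.1876]
 [ 0.7881 -0.177 ]
 [ 0.7911 -0.321 ]] [ 0.69133536 -0.25304528]
(0.697, -0.25) 2 [[126.0, 254.0], [361.0, 250.0], [317.0, 515.0], [44.0, 518.0]] [[324.0, 546.0], [56.0, 549.0]]
(0.697, -0.25) 3 [[122.0, 255.0], [358.0, 248.0], [321.0, 513.0], [47.0, 520.0]] [[327.0, 544.0], [59.0, 551.0]]
(0.692, -0.248) 2 [[131.0, 248.0], [366.0, 244.0], [322.0, 507.0], [51.0, 510.0]] [[329.0, 538.0], [62.0, 541.0]]
(0.692, -0.248) 3 [[128.0, 249.0], [363.0, 243.0], [326.0, 505.0], [54.0, 512.0]] [[333.0, 536.0], [65.0, 543.0]]
```

```bash
python3 -m creep '[0,-0.005,0,-0.3,-0.9,-0.1,-1, 0,-0.005,0,-0.3,-0.9,0,-1, 0,0,0,-0.3,-0.9,0,-1, 0,0,0,-0.2,-0.9,0,-1, 0,0,0,0,-0.3,0,-1, 0,0,0,0,0,0,-1]' 35
python3 - <<'E'
from h import *
need((.647,-.2543,.05),2.3)
E
```

```text
time_s: 14.5
ee_pos: [0.6488, -0.2428, 0.1506]
orientation: [0.074, -3.137, -0.014]
wrist_force: [-0.3, 0.6, -1.3]
width: 0.326
turn [ 0.0015 -0.0006  0.0011] shift now [ 0.08 -0.49  4.02] shift after [ 0.09 -0.46  4.02] pos [ 0.6488 -0.2428  0.1506] F [-0.3  0.6 -1.3] w 0.326 t 14.5 M [-0.999 -0.047  0.004] [-0.004  0.009 -1.   ]
```

```bash
python3 -m creep '[0.0015,-0.0006,0.001,0.08,-0.48,0,-1, 0,0,0,0,0,0.7,-1, 0,0,0,0,0,1,-1, 0,0,0,0,0,1,-1, 0,0,0,0,0,0.7,-1, 0,0,0,0,0,0.3,-1, 0,0,0,0,0,0,-1]' 35
python3 - <<'E'
from h import *
need((.647,-.2543,.017),2.3)
im=r.snapshot('side'); np.save('pics/s5.npy',im)
cv2.imwrite('pics/s5.png',cv2.resize(im[90:190,215:335],None,fx=5,fy=5,interpolation=cv2.INTER_CUBIC)[:,:,::-1])
E
```

```text
time_s: 15.2
ee_pos: [0.6464, -0.25, 0.0574]
orientation: [-0.072, 3.139, -0.003]
wrist_force: [0.3, -0.4, -0.3]
width: 0.324
turn [-0.0004  0.0003  0.0009] shift now [-0.01 -0.17  1.62] shift after [-0.02 -0.17  1.62] pos [ 0.6464 -0.25    0.0574] F [ 0.3 -0.4 -0.3] w 0.324 t 15.2 M [-0.999 -0.046 -0.002] [ 0.002 -0.002 -1.   ]
```

View pics/s5.png

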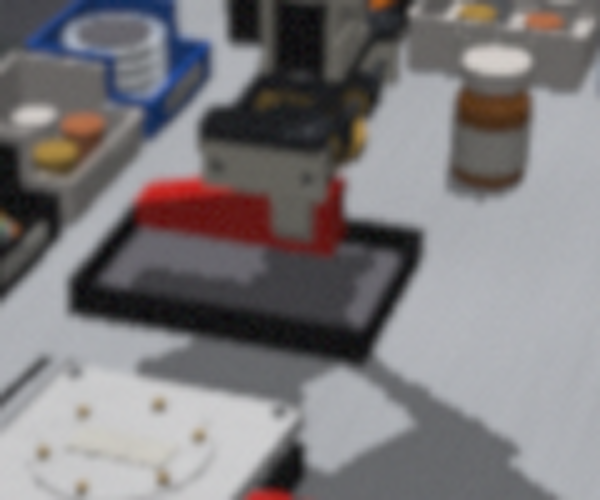

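The wedge is level above the tray: its tail is at (320,220) and its thin end at (140,205), well inside the walls. I'll lower it.

```bash
python3 -m creep '[0,0,0.001,0,-0.17,0.5,-1, 0,0,0,0,0,0.5,-1, 0,0,0,0,0,0.3,-1, 0,0,0,0,0,0.1,-1, 0,0,0,0,0,0,-1]' 35
python3 - <<'E'
from h import *
need((.647,-.2543,.0165),2.3)
E
```

```text
time_s: 15.75
ee_pos: [0.6485, -0.2555, 0.0232]
orientation: [-0.061, 3.134, -0.008]
wrist_force: [0.6, 0.4, -1.1]
width: 0.325
turn [-0.0008  0.0011 -0.0002] shift now [0.06 0.05 0.27] shift after [0.06 0.05 0.27] pos [ 0.6485 -0.2555  0.0232] F [ 0.6  0.4 -1.1] w 0.325 t 15.75 M [-0.999 -0.039 -0.007] [ 0.007 -0.005 -1.   ]
```

```bash
python3 -m creep '[-0.0008,0.001,0,0,0,0.15,-1, 0,0,0,0,0,0.08,-1, 0,0,0,0,0,0.04,-1, 0,0,0,0,0,0.04,-1, 0,0,0,0,0,0,-1]' 35
python3 - <<'E'
from h import *
need((.647,-.2543,.0165),2.3)
E
```

```text
time_s: 16.25
ee_pos: [0.6493, -0.2559, 0.0165]
orientation: [-0.061, 3.139, -0.001]
wrist_force: [0.1, -0.2, -1.2]
width: 0.322
turn [-0.0001  0.0003 -0.0002] shift now [ 0.09  0.07 -0.  ] shift after [ 0.09  0.07 -0.  ] pos [ 0.6493 -0.2559  0.0165] F [ 0.1 -0.2 -1.2] w 0.322 t 16.25 M [-0.999 -0.039 -0.002] [ 0.002 -0.001 -1.   ]
```

```bash
python3 -m creep '[0,0,0,0,0,0.04,-1, 0,0,0,0,0,0,-1]' 35; python3 -m creep '[0,0,0,0,0,0.04,-1, 0,0,0,0,0,0,-1]' 35
```

```text
time_s: 16.45
ee_pos: [0.6496, -0.2561, 0.0163]
orientation: [-0.061, 3.138, -0.002]
wrist_force: [-0.4, -0.4, -1.0]
width: 0.322
time_s: 16.65
ee_pos: [0.6498, -0.2562, 0.0163]
orientation: [-0.061, 3.137, -0.003]
wrist_force: [0.5, -0.4, -0.9]
width: 0.326
```

```bash
python3 -m creep '[0,0,0,0,0,0.1,-1, 0,0,0,0,0,0.1,-1]' 35; python3 -m creep '[0,0,0,0,0,0,-1, 0,0,0,0,0,0,-1]' 35
```

```text
time_s: 16.85
ee_pos: [0.65, -0.2563, 0.0161]
orientation: [-0.062, 3.136, -0.004]
wrist_force: [-7.4, 2.6, 16.9]
width: 0.328
time_s: 17.05
ee_pos: [0.6502, -0.2564, 0.0168]
orientation: [-0.062, 3.135, -0.005]
wrist_force: [-0.0, -0.2, -2.1]
width: 0.327
```

```bash
python3 -m creep '[0,0,0,0,0,0.04,-1, 0,0,0,0,0,0,-0.25, 0,0,0,0,0,0,-0.1, 0,0,0,0,0,0,0.1, 0,0,0,0,0,0,0.1, 0,0,0,0,0,0,0.1, 0,0,0,0,0,0,0.1]' 35; python3 -m creep '[0,0,0,0,0,-0.2,0.1, 0,0,0,0,0,-0.5,0.1, 0,0,0,0,0,-1,0.1, 0,0,0,0,0,-1,0.1, 0,0,0,0,0,-1,0.1, 0,0,0,0,0,-1,0.1, 0,0,0,0,0,-1,0.1, 0,0,0,0.5,0,-0.5,0.1, 0,0,0,0.5,0,-0.5,0.1, 0,0,0,0,0,0,0.1]'
python3 - <<'E'
from h import *
a=r.snapshot('side'); b=r.snapshot('scene'); f=lambda x,k:cv2.resize(x,None,fx=k,fy=k,interpolation=cv2.INTER_CUBIC)
A=f(a[100:310,130:330],2);B=f(b[150:290,95:280],2.1)
H=A.shape[0];B=cv2.copyMakeBorder(B,0,H-B.shape[0],5,0,0);o=np.hstack([A,B])[:,:,::-1];print(o.shape);cv2.imwrite('pics/f6.png',o)
need((.647,-.2543,.0165),2.3)
E
```

```text
time_s: 17.75
ee_pos: [0.6503, -0.2564, 0.0145]
orientation: [-0.061, 3.136, -0.004]
wrist_force: [0.3, 0.5, 0.3]
width: 0.548
time_s: 18.75
ee_pos: [0.6246, -0.2571, 0.1985]
orientation: [-0.062, 3.128, -0.011]
wrist_force: [1.0, 0.1, -0.0]
width: 0.549
(420, 793, 3)
turn [-0.0008  0.0016 -0.    ] shift now [-0.82  0.09  7.18] shift after [-0.89  0.05  7.17] pos [ 0.6248 -0.2565  0.1957] F [ 0.2 -0.5  0.4] w 0.55 t 18.85 M [-0.999 -0.04  -0.01 ] [ 0.01  -0.005 -1.   ]
```

View pics/f6.png

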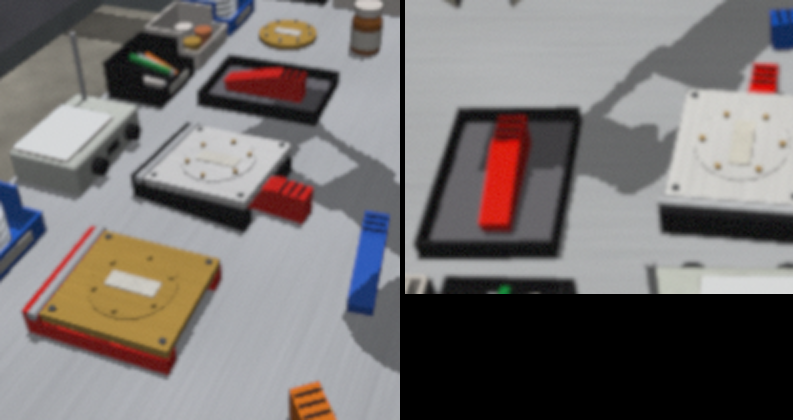

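The wedge lies flat on its underside within the tray walls, ribs up, at (505,172) on the right and (265,83) on the left. The brass plate is closed at (125,295), the alu wedge still props its plate at (285,198), and the gripper is clear of everything. I'm handing the job in.

```bash
python3 -c "
from station import r
print(r.close_job(), r.read_state()['time_s'])"
```

```text
the job is handed in; nothing more can be done
the job is handed in; nothing more can be done
```

The brass plate is closed, and its wedge lies flat on its underside in the black tray. I handed the job in at about 19 s on the robot's clock, against the 58 s limit.

- **Pulling:** I gripped the tail of the brass press's wedge and drew it level straight back about 87 mm in 8 tugs of 9–14 mm, with about 0.6 s still after each. Force readings between tugs stayed under 4 N.
- **Placing:** I lifted the wedge clear of the press, carried it over and set it down inside the tray walls.
- **Last checks:** The final side and scene pictures show the brass plate down flush and the wedge ribs-up in the tray. The aluminium plate is still propped on its own wedge, the blue and orange look-alikes do not appear to have moved, and the gripper is clear with near-zero wrist force.
- **Deviations:** Setting down, the wedge pressed on the tray floor with a brief force of about 17 N before release. The tray centre measured from different views differed by several mm, still well within the roughly 28 mm of room at each end. I judged the plate closed by eye from the pictures and did not measure its angle.

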